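# Free the canister from its ratchet keeper

## Robot

A 6-joint arm with a two-finger parallel gripper is mounted at the origin on the work surface. World frame = base frame: x ahead of the robot, y to its left, z up, the work surface at z = 0. Lengths are in m, angles in rad, forces in N, time in s.
With the tool pointing down it reaches from about 0.35 to 0.975 m from the base axis. Payload 7.1 kg.
Tool frame: the origin (TCP) lies midway between the tips of the shut fingers; the grasp point (between the pads) lies 19 mm behind it; z points along the fingers, x is the direction in which the jaws open and shut, and the axes are right-handed (so a half turn about z gives the same grasp; the last joint's range is limited). The gripper opens to 88 mm and grips with 3 to 60 N. Pads are 20 mm wide; open, the fingers measure 115 mm over their backs; the gripper's body (75 mm by 178 mm) begins 61 mm behind the grasp point.
Start: joints at [1.086, 0.423, 1.63, -0, 1.089, -0.019], TCP at [0.281, 0.558, 0.223] pointing down, gripper open.
Joint ranges: [-3, 3], [-0.9, 2.11], [0.09, 2.58], [-1.31, 4.45], [0.11, 2.69], [-2.54, 2.54]. Speed limits (rad/s): [2.39, 2.39, 3.01, 3.14, 3.14, 3.14].

## Interface

Orientations are given as a unit quaternion [w, x, y, z].
In Python, from station import move_pose, movel, movej, command_gripper, wait, inverse_kinematics, read_camera, camera_info, MotionError, job_done, get_time, get_joint_pos, get_qvel, get_effort, get_tcp_pos, get_ee_rot, get_ft_force, get_ft_torque, get_grip_width gives the robot as it stands. Calls block until the motion is done:
- move_pose(position, orientation): joint-space move of the TCP to a pose.
- movel(position, frame=None, v=0.15, until_force=None): straight line of the TCP; frame=None keeps the orientation; v is the mean speed in m/s. With until_force (N) it stops when the force on the tool has changed by that much, and returns True; else False.
- movej(angles): joint-space move.
- command_gripper(opening): opening from 0.0 (shut) to 1.0 (fully open); the grip force is fixed at half the most; returns when the fingers have stopped.
- wait(seconds).
- inverse_kinematics(position, orientation): joint angles nearest the present ones, or None.
- read_camera(name): name is "scene" or "top" or "wrist"; returns the picture (384x512x3 uint8, red, green, blue); there is no depth.
- camera_info(name): a dict with "intrinsics" (3x3 intrinsics, pixels), "T" (4x4, takes a point from camera to world coordinates); the wrist camera has in their place "tool_from_camera" (4x4, takes a point from camera to tool coordinates, whose origin is the TCP and whose axes are the tool frame's). Camera axes: x right, y up, looking along -z (the intrinsics and any distortion apply to the point x, -y, -z); pixel columns grow to the right and rows downward; lengths in m; the calibration is good to about 2 mm. A picture is of the moment at which its call begins: read the wrist's pose just before it. camera_info takes no time and is no camera call.
A pose or a line that the arm cannot do raises MotionError and nothing moves.
- job_done(): hands the job in, once; it reports no verdict.
Readings, each from a call of its own:
- get_time(): time.
- get_joint_pos(): joint angles.
- get_qvel(): joint speeds.
- get_effort(): joint torques, N m.
- get_tcp_pos(): TCP position.
- get_ee_rot(): TCP orientation.
- get_ft_force(): force on the tool from outside, world axes, zero at the start.
- get_ft_torque(): the same for the moment, N m.
- get_grip_width(): opening from 0.0 (shut) to 1.0 (fully open).
Only numpy, scipy, OpenCV 4.12 (cv2) and the standard library are available. Lean on these libraries where they do the work, as an engineer would, in place of code of your own. Each camera call takes 0.05 s, during which the arm holds its last target. There are 200 camera calls.

## Task

The glass canister is shut in its wooden keeper by a sliding jaw whose ratchet pawl has hooked and jammed: ease the jaw gently towards the canister until it is just snug, without squeezing the glass hard, so that the pawl comes loose; flip the red-barred pawl lever right over and draw the jaw all the way back. Then lift the canister out and set it gently upright on the middle of the aluminium trivet; leave the lever flipped and the jaw back, and do not disturb the other kitchenware.

Things in the scene. Friction and masses are not known exactly. Their poses are not given: they have to be found in the camera images.
- holder: The keeper, fixed to the counter: light wooden base 100 mm wide (its x), 355 mm long (its y, -210 to +145 mm), 12 mm thick, with a fence 58 mm high on its +y end (inner face at y = 126 mm) and a steel rack along its middle behind the jaw. Origin on the counter, mid-width; z up. The jaw closes along +y and goes back along -y.
- rack (a point): Middle of the steel rack, on the base's top (12 mm above the counter). Its 12 mm hooked teeth are 20.5 mm apart. The pawl lets the jaw move to +y but not back. At the start its nose is hooked under a tooth and the lever jams if lifted. It comes free when the jaw is eased 8 to 13 mm to +y (differs each time); with the canister just snug between jaw and fence it is always free, if then not drawn back.
- jaw (a joint): Slide of the grey jaw, m: 0 fully closed, grows as it goes back (holder -y), end stop at 0.110 = fully back. Moving it takes about 5 N plus 15 N per m/s (and 2 to 5 N when it pushes the canister along); it stays where it is left. Its face stands at holder y = 55 mm - value. Starts between 0.023 and 0.048. The glass must not be squeezed with over 45 N.
- keeper_tip (a point): Front end of the grey keeper bar on the jaw's top, 26 mm wide, reaching 62 mm forward of the jaw's face over the canister's lid, 142 to 150 mm above the counter (the point is at mid-height). It must be clear of the lid before the canister can be lifted. The jaw's face is 80 mm wide, 33 to 96 mm above the counter.
- jaw_grip (a point): Grip point of the jaw's black upright grip post, on the robot's side (-x) of the holder, 100 mm above the counter. The post is 16 mm thick along the holder's y, 30 mm along its x, from 32 to 112 mm above the counter (the point is 12 mm below its top); pinch it across its 16 mm from above.
- pawl (a joint): Turn of the pawl lever, rad: 0 = pawl down in the rack, lever level and pointing to holder -y; grows as the lever is lifted up and over towards the jaw; stop at 2.09 = flipped right over, 30 degrees past upright. Only its weight holds it (about 0.1 Nm when level): past about 1.7 it falls to the flipped stop, before that back down. Riding on a tooth it reads up to 0.3.
- lever_bar (a point): Centre of the red cross-bar at the end of the pawl lever: a round bar of 16 mm diameter, 40 mm long along the holder's x. It moves on a circle of 85 mm radius about lever_pivot, in the upright plane along the holder's y. It can be pinched on its two ends (40 mm) from above and turns between the fingers.
- lever_pivot (a point): Pivot of the pawl lever on the jaw (axis along the holder's x), 53 mm above the counter.
- canister: Closed glass canister with a steel screw lid, 125 mm high: body 84 mm diameter to 90 mm, lid 60 mm diameter from 97 to 125 mm above its underside, 0.35 to 0.65 kg. Origin: centre of the underside, z up. It stands loose on the holder's base (12 mm above the counter) between jaw and fence; grasp it by the lid.
- trivet: Folded aluminium trivet lying on the counter, five slats on two cross-bars, 150 x 150 mm, top 14 mm above the counter, loose. Origin: centre of the underside, z up.
- crock: Empty dark slow cooker crock, 210 mm diameter, 130 mm high, origin under its centre. Leave alone.
- colander: Stainless steel colander bowl, 210 mm diameter, 85 mm high, origin under its centre. Leave alone.
- spoon_rest: Red ceramic spoon holder, a dish 110 mm across, 22 mm high, origin under its centre. Leave alone.
- spoon: Black nylon serving spoon, 270 mm long, lying on the counter; x along it. Leave alone.
- mug: Blue mug, 82 mm diameter, 95 mm high, origin under its centre. Leave alone.
Not all that is in view belongs to the job. What is meant by the canister is not orange, and is the smaller of those in its own colour.

How it is judged:
On the way, in this order (a step that is already met when the one before it is completed fails the run):
1. the pawl lever is flipped right over while the jaw is still closed on the canister (value of joint pawl above 1.9 rad and value of joint jaw below 0.075 m), for 0.2 s.
2. the jaw is drawn fully back with the pawl flipped (value of joint jaw above 0.102 m and value of joint pawl above 1.9 rad), for 0.2 s.
At the end, for the whole second after the job is handed in: The canister stands upright (within 0.1 rad) and at rest on the trivet, its centre within 35 mm of the trivet's centre, with the trivet on the counter; the pawl lever is still flipped over (above 1.9 rad of 2.09) and the jaw fully back (above 100 mm of 110) (value of joint pawl above 1.9 rad and value of joint jaw above 0.1 m and horizontal distance between canister and trivet below 0.035 m and z of canister in the frame of trivet between 0.009 and 0.02 m and height (world z) of trivet below 0.01 m and angle between canister's own z axis and vertical below 0.1 rad and linear speed of canister below 0.03 m/s); the robot touches nothing.
It fails at once if the glass is squeezed hard by the jaw (over 45 N) (contact force between jaw and canister above 45 N).
It fails at once if the canister is tipped over (more than 0.6 rad) (angle between canister's own z axis and vertical above 0.6 rad).
It fails at once if the canister is dropped or banged on to the trivet (faster than 0.5 m/s within 15 mm of it) (horizontal distance between canister and trivet below 0.08 m and z of canister in the frame of trivet below 0.029 m and linear speed of canister above 0.5 m/s).
It fails at once if other kitchenware is moved by more than 40 mm (distance of any of crock, colander, spoon_rest, spoon, mug from where it was at the start of the episode above 0.04 m).
It also fails if it takes over 72 s, if anything falls off the work surface, if the arm or the gripper's body presses on something with over 40 N, if the wrist force passes 120 N, or if a joint passes its speed limit or range.

## Working session

There is one attempt and no reset: what is moved stays moved. The work goes in short steps, each a Python script; the robot and the scene stay as the last script left them, time stands still between calls to the robot, and variables do not carry over. Pictures are saved under pics/ and viewed, about 8 in all and at most 12, crops included, and the job is handed in when it is done.

```bash
ls; mkdir -p pics; cat > h.py <<'E'
import numpy as np, cv2
from station import *
def save(name,img): cv2.imwrite('pics/'+name,cv2.cvtColor(img,cv2.COLOR_RGB2BGR))
def cam(name):
    i=camera_info(name); return i
def ray(K,T,uv):
    d=np.array([(uv[0]-K[0,2])/K[0,0],-(uv[1]-K[1,2])/K[1,1],-1.]); d=T[:3,:3]@d
    return T[:3,3],d/np.linalg.norm(d)
def onplane(K,T,uv,z):
    o,d=ray(K,T,uv); return o+d*(z-o[2])/d[2]
def proj(K,T,P):
    p=np.linalg.inv(T)@np.append(P,1); return np.array([K[0,0]*p[0]/-p[2]+K[0,2],K[1,1]*-p[1]/-p[2]+K[1,2]])
E
python3 - <<'E'
from h import *
for n in ['scene','top']:
    im=read_camera(n); i=camera_info(n); print(n,{k:np.round(v,4).tolist() if not isinstance(v,str) else v for k,v in i.items()})
    np.save('pics/%s.npy'%n,im); save(n+'0.png',cv2.resize(im,(800,600),interpolation=cv2.INTER_CUBIC))
print(camera_info('wrist')); print(get_time(),get_ee_rot())
E
```

```text
pics
scene {'intrinsics': [[366.5339, 0.0, 256.0739], [0.0, 366.5339, 191.9329], [0.0, 0.0, 1.0]], 'T': [[-0.2471, -0.5325, 0.8095, 1.4145], [0.969, -0.1392, 0.2041, 0.2472], [0.004, 0.8349, 0.5504, 0.6513], [0.0, 0.0, 0.0, 1.0]]}
top {'intrinsics': [[378.7809, 0.0, 254.5144], [0.0, 378.7809, 187.3678], [0.0, 0.0, 1.0]], 'T': [[0.0034, 0.9992, -0.039, 0.5362], [-0.9999, 0.003, -0.0112, 0.0074], [-0.0111, 0.039, 0.9992, 1.2399], [0.0, 0.0, 0.0, 1.0]]}
{'intrinsics': array([[282.12515541,   0.        , 253.5894454 ],
       [  0.        , 282.12515541, 191.86948083],
       [  0.        ,   0.        ,   1.        ]]), 'tool_from_camera': array([[ 9.99999070e-01, -3.42197391e-04,  1.32028844e-03,
        -4.19861470e-04],
       [-1.13977612e-05, -9.70077468e-01, -2.42795604e-01,
        -6.66393019e-02],
       [ 1.36386609e-03,  2.42795363e-01, -9.70076570e-01,
        -1.62255222e-01],
       [ 0.00000000e+00,  0.00000000e+00,  0.00000000e+00,
         1.00000000e+00]])}
0.1 [ 3.42603643e-04  8.51214320e-01  5.24817783e-01 -5.99397000e-04]
```

View pics/top0.png

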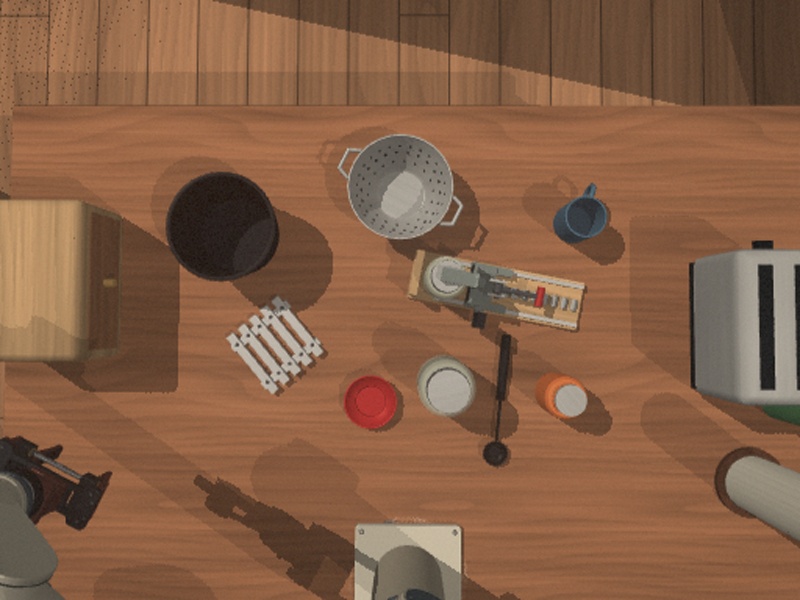

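View pics/scene0.png

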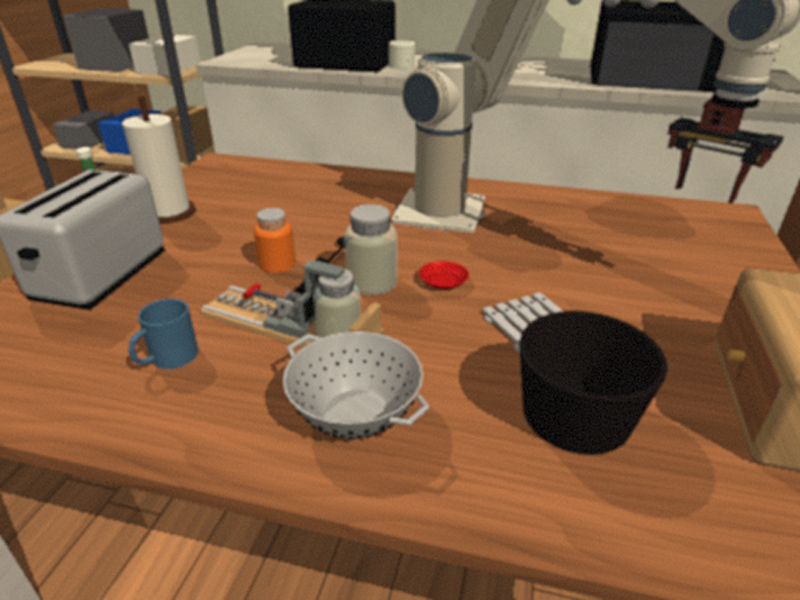

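Canister candidates in the top view: pale jar in the keeper (447,275), larger pale jar (447,388) and orange jar (562,397). The one in the keeper fits, since it's the smaller pale one. I'll confirm this in an enlarged crop, which will also give me the keeper's corners.

```bash
python3 - <<'E'
from h import *
im=np.load('pics/top.npy')
c=im[150:220,250:384]  # rows, cols
save('crop1.png',cv2.resize(c,None,fx=5.9,fy=5.9,interpolation=cv2.INTER_CUBIC))
i=camera_info('top');K,T=i['intrinsics'],i['T']
s=lambda u,v:(u/1.5625,v/1.5625)
for n,u,v,z in [('can lid',447,275,.137),('-yR',578,330,.012),('-yL',585,283,.012),('fence R',408,298,.058),('fence L',420,252,.058),('red',540,297,.07),('post',479,320,.112),('trivet',274,345,.014),('fingers',0,470,.2)]:
    print(n,np.round(onplane(K,T,s(u,v),z),3))
E
```

```text
can lid [ 0.613 -0.072  0.137]
-yR [ 0.508 -0.351  0.012]
-yL [ 0.605 -0.367  0.012]
fence R [0.572 0.    0.058]
fence L [ 0.664 -0.024  0.058]
red [ 0.574 -0.26   0.07 ]
post [ 0.529 -0.135  0.112]
trivet [0.475 0.277 0.014]
fingers [0.264 0.714 0.2  ]
```

View pics/crop1.png

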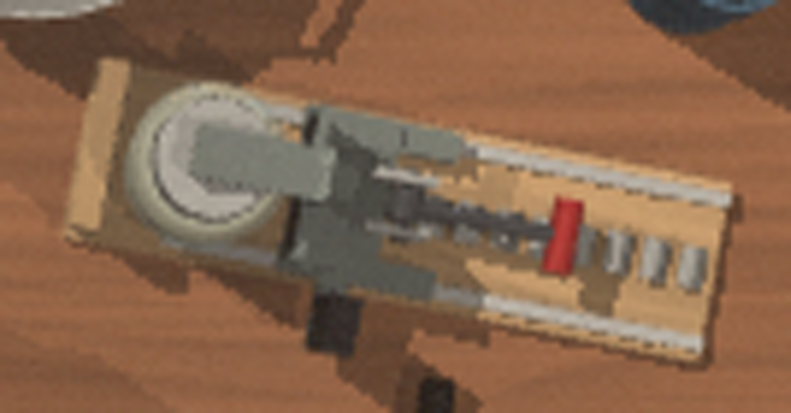

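The crop confirms it: the smaller pale jar has its lid under the grey keeper bar (crop 215,155). The red bar is at (565,237), the black post at (335,325) and the spoon handle end at (437,392). Next I'll go above the keeper for a close look.

```bash
cat >> h.py <<'E'
from scipy.spatial.transform import Rotation as R
def quat(a):
    c,s=np.cos(a),np.sin(a)
    q=R.from_matrix(np.array([[c,s,0],[s,-c,0],[0,0,-1.]])).as_quat(); return [q[3],q[0],q[1],q[2]]
def wristcam():
    p=get_tcp_pos(); q=get_ee_rot(); im=read_camera('wrist'); i=camera_info('wrist')
    T=np.eye(4);T[:3,:3]=R.from_quat([q[1],q[2],q[3],q[0]]).as_matrix();T[:3,3]=p
    return im,i['intrinsics'],T@i['tool_from_camera']
E
python3 - <<'E'
from h import *
i=camera_info('top');K,T=i['intrinsics'],i['T']
for n,u,v,z in [('-yR',708,362,.012),('-yL',735,192,.012),('fR',66,238,.058),('fL',102,60,.058)]:
    print(n,np.round(onplane(K,T,(250+u/5.9,150+v/5.9),z),3))
for a in (80,-10,-100,170):
    print(a,inverse_kinematics([.585,-.19,.28],quat(np.radians(a))))
move_pose([.585,-.19,.28],quat(np.radians(80)))
im,K,T=wristcam(); np.savez('pics/w1.npz',im=im,K=K,T=T); save('w1.png',cv2.resize(im,(800,600),interpolation=cv2.INTER_CUBIC)); print(get_time(),get_tcp_pos())
E
```

```text
-yR [ 0.508 -0.352  0.012]
-yL [ 0.601 -0.367  0.012]
fR [ 0.573 -0.     0.058]
fL [ 0.668 -0.019  0.058]
80 [-3.33386868e-01  3.50386734e-01  1.59996184e+00 -4.44089210e-16
  1.19124408e+00 -1.72965027e+00]
-10 [-3.33386868e-01  3.50386734e-01  1.59996184e+00 -4.44089210e-16
  1.19124408e+00 -1.58853943e-01]
-100 [-3.33386868e-01  3.50386734e-01  1.59996184e+00 -4.44089210e-16
  1.19124408e+00  1.41194238e+00]
170 None
3.0 [ 0.5851966  -0.18928461  0.27993699]
```

View pics/w1.png

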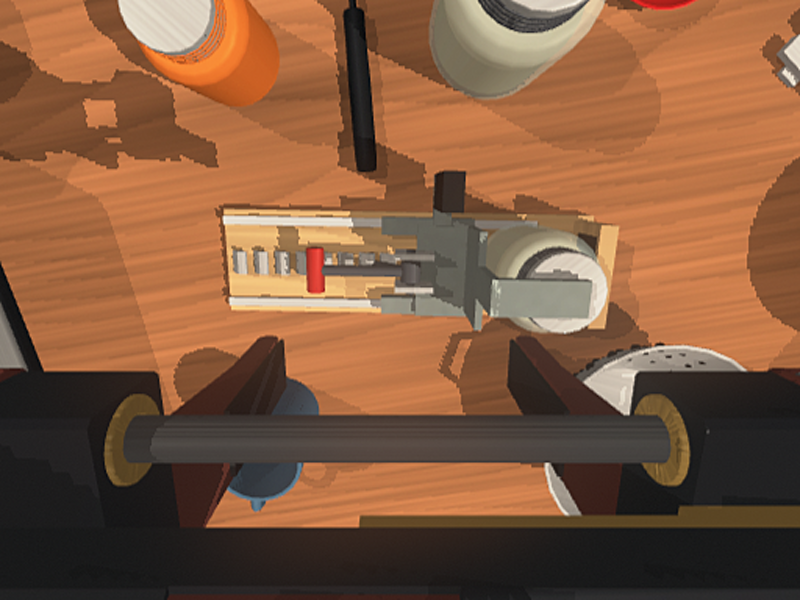

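The view shows:
- red bar ends at (313,248) and (318,291)
- post top centred near (455,191)
- base's -y corners at (222,207) and (231,309)
- fence outer top corners at (618,225) and (606,328)
- keeper tip end at (591,298)
- pivot hub at (411,271)

```bash
python3 - <<'E'
from h import *
d=np.load('pics/w1.npz');im,K,T=d['im'],d['K'],d['T']
hsv=cv2.cvtColor(im,cv2.COLOR_RGB2HSV)
m=((hsv[...,0]<8)|(hsv[...,0]>172))&(hsv[...,1]>180)&(hsv[...,2]>90); m[:140]=0;m[210:]=0;m[:,:180]=0;m[:,225:]=0
(c,s,a)=cv2.minAreaRect(np.argwhere(m)[:,::-1].astype(np.float32)); print('red',c,s,a)
s_=1/1.5625
P={}
for n,u,v,z in [('-yR',222,207,.012),('-yL',231,309,.012),('fR',618,225,.058),('fL',606,328,.058),('red',c[0]/s_,c[1]/s_,.057),('post',455,191,.112),('tip',591,298,.150),('tipL',592,281,.150),('tipR',590,315,.15),('pivot',411,271,.06),('lid',568,290,.137),('jawfaceL',488,228,.096),('jawfaceR',480,328,.096)]:
    P[n]=onplane(K,T,(u*s_,v*s_),z); 
e=(P['-yR']+P['-yL'])/2; f=(P['fR']+P['fL'])/2
yh=(f-e)[:2]; L=np.linalg.norm(yh); yh/=L; xh=np.array([yh[1],-yh[0]]); o=e[:2]+.21*yh
print('L',L,'ang',np.degrees(np.arctan2(yh[1],yh[0])),'o',o)
for n,p in P.items(): print(n,np.round(p,3),'holder',np.round([(p[:2]-o)@xh,(p[:2]-o)@yh],4))
E
```

```text
red (201.39364624023438, 172.47927856445312) (27.488269805908203, 10.616884231567383) 86.98721313476562
L 0.35824193218130634 ang 78.54624452369335 o [ 0.59780937 -0.14845057]
-yR [ 0.506 -0.345  0.012] holder [-0.0505 -0.211 ]
-yL [ 0.606 -0.363  0.012] holder [ 0.0505 -0.209 ]
fR [0.581 0.005 0.058] holder [-0.0464  0.1468]
fL [ 0.673 -0.011  0.058] holder [0.0464 0.1497]
red [ 0.574 -0.261  0.057] holder [-0.0005 -0.1153]
post [ 0.528 -0.136  0.112] holder [-0.0711 -0.0021]
tip [ 0.613 -0.06   0.15 ] holder [-0.0028  0.0899]
tipL [ 0.601 -0.058  0.15 ] holder [-0.0146  0.089 ]
tipR [ 0.625 -0.061  0.15 ] holder [0.0093 0.0908]
pivot [ 0.59  -0.178  0.06 ] holder [-0.0019 -0.0301]
lid [ 0.608 -0.07   0.137] holder [-0.0051  0.0788]
jawfaceL [ 0.56  -0.113  0.096] holder [-0.0439  0.0272]
jawfaceR [ 0.64  -0.13   0.096] holder [0.0376 0.0269]
```

```bash
cat >> h.py <<'E'
A=np.radians(79.5); yh=np.array([np.cos(A),np.sin(A),0]); xh=np.array([yh[1],-yh[0],0])
E
python3 - <<'E'
from h import *
command_gripper(.55)
p=np.array([.528,-.136,.2]); move_pose(p,quat(A))
p[2]=.081; print(movel(p,v=.12,until_force=10)); f0=get_ft_force()
command_gripper(0); print(get_grip_width()*88,get_tcp_pos(),f0,get_ft_force())
im,K,T=wristcam(); np.savez('pics/w2.npz',im=im,K=K,T=T)
save('w2.png',cv2.resize(im,(640,480))); print(get_time())
E
```

```text
False
15.909089688453033 [ 0.52807723 -0.13619538  0.08121178] [ 0.19631678 -0.1353869   0.75737753] [-1.19254812 -1.46651821  2.09885777]
6.0917
```

View pics/w2.png

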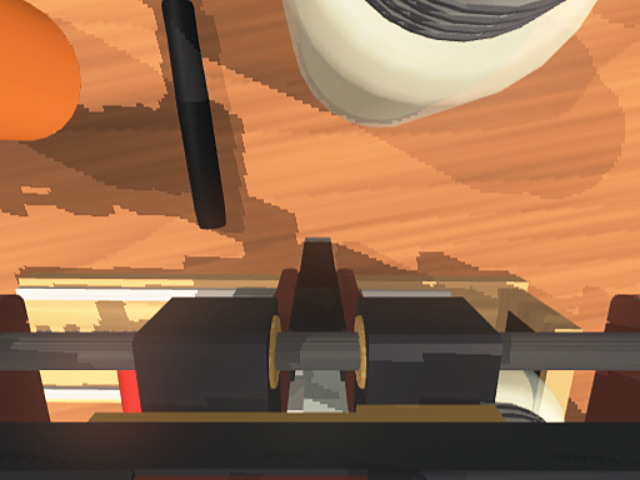

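```bash
python3 - <<'E'
from h import *
p=np.array(get_tcp_pos()); f0=np.array(get_ft_force())
r=movel(p+.04*yh,v=.012,until_force=16); q=np.array(get_tcp_pos())
f=np.array(get_ft_force())-f0
print(r,(q-p)@yh,(q-p)@xh,f@yh,f@xh,f[2],get_time())
wait(.2); print((np.array(get_ft_force())-f0)@yh)
command_gripper(.5); print(get_tcp_pos(),(np.array(get_ft_force()))@yh,get_time())
q=get_tcp_pos(); np.save('post.npy',q)
movel(np.array(q)+[0,0,.1],v=.2)
p=.5*(np.array([.574,-.261,.28])+np.array([.585,-.19,.28]))+.01*yh
move_pose(p,quat(A)); im,K,T=wristcam(); np.savez('pics/w3.npz',im=im,K=K,T=T); save('w3.png',cv2.resize(im,(800,600),interpolation=cv2.INTER_CUBIC)); print(get_time())
E
```

```text
True 0.014535369558438949 0.00011982187090093937 -0.3953591692486386 0.350924328740892 -0.040574759536919025 7.6917
1.6533057882093682
[ 0.53047935 -0.12196399  0.08105752] -0.8119727645509279 8.525
9.8583
```

View pics/w3.png

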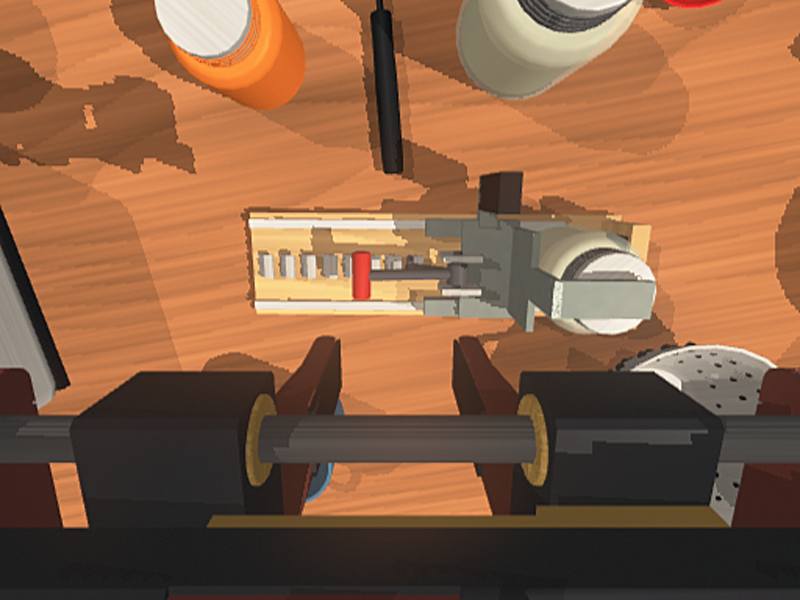

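The jaw moved 14.5 mm against the 14 mm I predicted, so it's snug. The bar is now at (361,275). I'll triangulate its height with the scene camera before grasping.

```bash
cat >> h.py <<'E'
def redc(im,K,T,guess,r=28):
    hsv=cv2.cvtColor(im,cv2.COLOR_RGB2HSV)
    m=((hsv[...,0]<8)|(hsv[...,0]>172))&(hsv[...,1]>170)&(hsv[...,2]>80)
    g=proj(K,T,guess); v,u=np.mgrid[:im.shape[0],:im.shape[1]]; m&=np.hypot(u-g[0],v-g[1])<r
    n,l,s,c=cv2.connectedComponentsWithStats(m.astype(np.uint8)); k=1+s[1:,4].argmax(); return c[k],s[k],g
def tri(rays):
    M=sum(np.eye(3)-np.outer(d,d) for o,d in rays); b=sum((np.eye(3)-np.outer(d,d))@o for o,d in rays); return np.linalg.solve(M,b)
E
python3 - <<'E'
from h import *
g=np.array([.5766,-.2467,.055]); rs=[]
d=np.load('pics/w3.npz'); L=[(d['im'],d['K'],d['T'])]
i=camera_info('scene'); L.append((read_camera('scene'),i['intrinsics'],i['T']))
for im,K,T in L:
    c,s,gg=redc(im,K,T,g); print(c,s,gg); rs.append(ray(K,T,c)); print(onplane(K,T,c,.055))
print('tri',tri(rs))
for b in ([.5766,-.2467,.2],): print(inverse_kinematics(b,quat(A-np.pi/2)))
E
```

```text
[230.93125 176.28125] [226 162  11  30 320] [230.8450135  173.67444847]
[ 0.58021153 -0.24732182  0.055     ]
[164.69090909 183.23636364] [160 179  11  10  55] [165.39716266 186.23990207]
[ 0.56146842 -0.25642239  0.055     ]
tri [ 0.57831451 -0.24619642  0.06680275]
[-4.23260214e-01  4.51584511e-01  1.64239634e+00 -4.44089210e-16
  1.04761181e+00 -2.40000643e-01]
```

```bash
cat > flip.py <<'E'
from h import *
b=np.array([.578,-.246,.063]); Q=quat(A-np.pi/2)
command_gripper(.72)
move_pose(b+[0,0,.1],Q); print(movel(b-[0,0,.018],v=.12,until_force=8), get_tcp_pos())
command_gripper(0); print('w',get_grip_width()*88, get_tcp_pos())
wait(.1); f0=np.array(get_ft_force()); print(f0)
p0=np.array(get_tcp_pos()); t0=np.arcsin((.063-.053)/.085)
piv=p0-(-np.cos(t0)*yh+np.array([0,0,np.sin(t0)]))*.085
r=.085
for t in list(np.arange(t0+.12,1.93,.2)):
    u=-np.cos(t)*yh+np.array([0,0,np.sin(t)]); w=np.sin(t)*yh+np.array([0,0,np.cos(t)])
    movel(piv+r*u,v=.07); f=np.array(get_ft_force())-f0
    print(round(t,2),'rad %.1f tan %.1f x %.1f'%(f@u,f@w,f@xh),'r',round(r,4),round(get_time(),2))
    r+=np.clip(f@u*.0003,-.003,.003)
    if np.linalg.norm(f)>25: print('ABORT'); break
print(get_time(),get_grip_width()*88)
im,K,T=wristcam(); np.savez('pics/w4.npz',im=im,K=K,T=T)
E
python3 flip.py; python3 -c "
from h import *
i=camera_info('scene');im=read_camera('scene');np.save('pics/s4.npy',im);c=im[130:250,110:270];w=np.load('pics/w4.npz')['im']
save('s4.png',np.hstack([cv2.resize(c,(400,300),interpolation=2),cv2.resize(w,(400,300))]))"
```

```text
False [ 0.57858748 -0.24629695  0.04576619]
w 39.42226042751458 [ 0.57896606 -0.24630723  0.04546595]
[ 3.80749568 -0.37005932  0.25383688]
0.24 rad -1.0 tan -2.7 x -1.1 r 0.085 13.82
0.44 rad -2.5 tan -1.7 x -0.6 r 0.0847 14.21
0.64 rad -0.8 tan -2.0 x -0.6 r 0.084 14.6
0.84 rad -0.4 tan -2.0 x 1.0 r 0.0837 14.99
1.04 rad -0.1 tan -1.7 x 0.8 r 0.0836 15.38
1.24 rad 1.6 tan -2.3 x 1.3 r 0.0836 15.78
1.44 rad 0.6 tan -3.4 x 0.9 r 0.0841 16.17
1.64 rad 4.3 tan -2.2 x 0.1 r 0.0842 16.56
1.84 rad 2.2 tan -2.1 x 1.1 r 0.0855 16.95
16.95 39.37560027975018
```

View pics/s4.png

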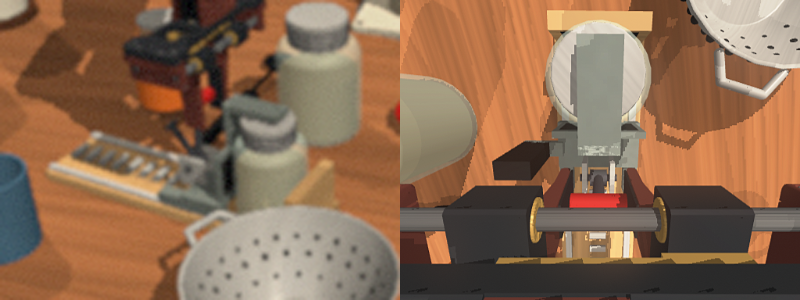

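The lever came over at low force, and the bar is still held between the fingers. I'll go on to about 2.05 rad, release, and check.

```bash
python3 - <<'E'
from h import *
p=np.array(get_tcp_pos()); t=1.84
d=.086*((-np.cos(2.03)+np.cos(t))*yh+np.array([0,0,np.sin(2.03)-np.sin(t)]))
f0=np.array(get_ft_force()); print(movel(p+d,v=.06,until_force=12), np.array(get_ft_force())-f0)
command_gripper(.72); wait(.3); print(get_tcp_pos(),get_time())
movel(np.array(get_tcp_pos())+[0,0,.12],v=.2)
q=np.load('post.npy'); pp=np.array(q); pp[2]=.25
move_pose(pp-.03*yh,quat(A)); im,K,T=wristcam(); np.savez('pics/w5.npz',im=im,K=K,T=T)
save('w5.png',cv2.resize(im,(640,480),interpolation=2)); print(get_time())
E
```

```text
False [-1.91007486  2.97080441  5.1936012 ]
[ 0.60189497 -0.12660534  0.1123804 ] 18.3417
20.6
```

View pics/w5.png

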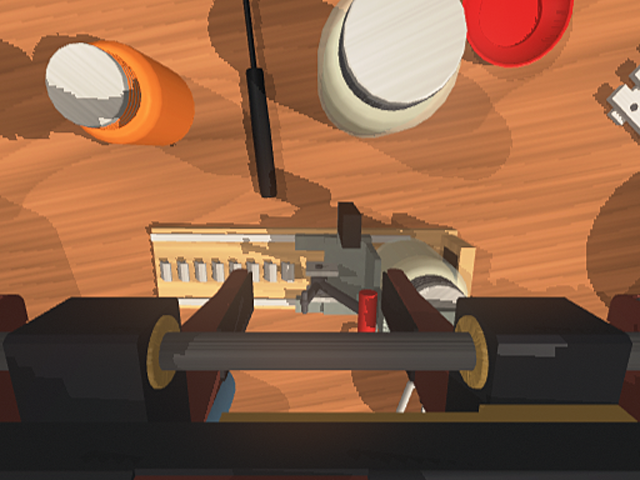

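The red bar is now at (367,312), past the pivot at (315,290) and towards the jaw, so the lever is flipped. Next I'll draw the jaw back.

```bash
python3 - <<'E'
from h import *
d=np.load('pics/w5.npz'); c,s,g=redc(d['im'],d['K'],d['T'],np.array([.603,-.124,.127]))
p=onplane(d['K'],d['T'],c,.13); pv=np.array([.578,-.246,.053])+.0844*yh; print('bar y rel pivot',(p-pv)@yh,'exp .042')
command_gripper(.5)
q=np.load('post.npy'); a=q+[0,0,.1]
move_pose(a,quat(A)); print(movel(q,v=.12,until_force=10)); command_gripper(0)
p=np.array(get_tcp_pos()); print(get_grip_width()*88,p)
r=movel(p-.115*yh,v=.05,until_force=25); e=np.array(get_tcp_pos()); print(r,(e-p)@yh,get_ft_force(),get_time())
command_gripper(.5); print(get_tcp_pos())
e=np.array(get_tcp_pos()); movel(e+[0,0,.1],v=.2)
# look above canister
c=np.array([.6,-.1,.3]); command_gripper(1.)
move_pose(c,quat(A)); im,K,T=wristcam(); np.savez('pics/w6.npz',im=im,K=K,T=T)
t=read_camera('top'); np.save('pics/t6.npy',t)
save('w6.png',cv2.resize(im,(800,600),interpolation=2)); print(get_time())
E
```

```text
bar y rel pivot 0.0414086582082069 exp .042
False
15.883791885947748 [ 0.53063208 -0.12191537  0.08132142]
True -0.09714975310170204 [1.34663351 3.9178344  4.38221502] 24.8083
[ 0.51166642 -0.21738446  0.08101432]
27.8
```

View pics/w6.png

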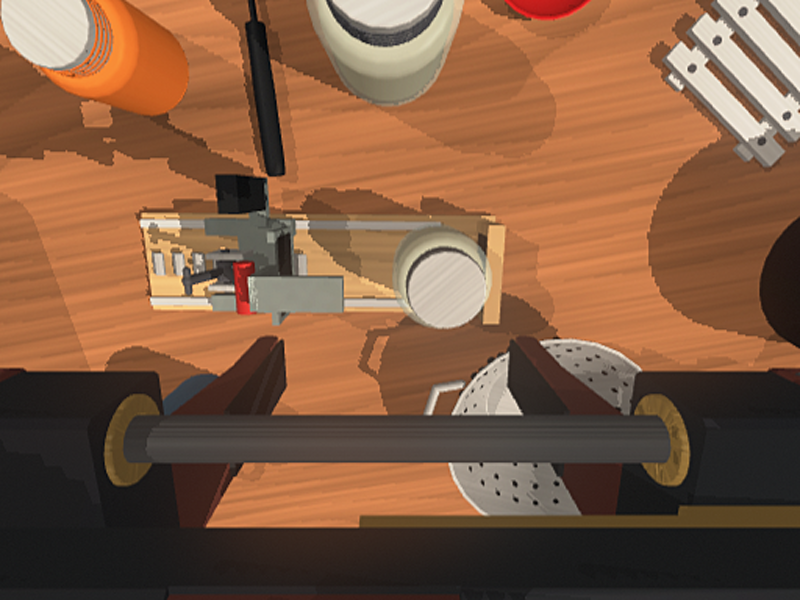

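The jaw is back against its stop: 97 mm of travel, the stop force tripped, and the keeper tip at (343,294) is clear of the lid. The lever is still flipped at (244,287). The lid is centred at (447,289). Now I'll measure the trivet in the top view.

```bash
python3 - <<'E'
from h import *
d=np.load('pics/w6.npz'); L=onplane(d['K'],d['T'],(447/1.5625,289/1.5625),.137)
e=[onplane(d['K'],d['T'],(u/1.5625,v/1.5625),.137) for u,v in ((408,289),(487,289))]
print('lid',L,np.linalg.norm(e[0]-e[1]))
i=camera_info('top');K,T=i['intrinsics'],i['T']; im=np.load('pics/t6.npy')
hsv=cv2.cvtColor(im,cv2.COLOR_RGB2HSV); m=((hsv[...,1]<60)&(hsv[...,2]>110)).astype(np.uint8); m[:180]=0;m[265:]=0;m[:,:130]=0;m[:,215:]=0
pts=np.argwhere(m)[:,::-1].astype(np.float32); r=cv2.minAreaRect(pts); print(r,len(pts))
c=onplane(K,T,r[0],.014); b=cv2.boxPoints(r); B=[onplane(K,T,x,.014) for x in b]
print('trivet',c,[np.linalg.norm(B[k]-B[k-1]) for k in range(4)],np.mean(B,0))
l=onplane(K,T,(L:=proj(K,T,L)),.137);print(L)
E
```

```text
lid [ 0.61117838 -0.06441985  0.137     ] 0.05947002374029066
((175.84719848632812, 220.10447692871094), (45.88898468017578, 46.09010314941406), 50.440330505371094) 1441
trivet [0.4772298  0.27536371 0.014     ] [np.float64(0.14879883820382495), np.float64(0.14895668184485886), np.float64(0.149089919502098), np.float64(0.14829001537648598)] [0.47740494 0.27541521 0.014     ]
[283.44494705 176.48886276]
```

```bash
python3 - <<'E'
from h import *
L=np.array([.6115,-.0645,.109])
move_pose(L+[0,0,.08],quat(A)); print(movel(L,v=.1,until_force=8)); command_gripper(0)
g=np.array(get_tcp_pos()); wz=get_grip_width()*88; f0=np.array(get_ft_force()); print('grip',wz,g,f0)
movel(g+[0,0,.015],v=.05); wait(.1); print('load',np.array(get_ft_force())-f0,get_grip_width()*88)
movel(g+[0,0,.11],v=.12)
t=np.array([.4773,.2754,g[2]+.11]); movel(t,v=.15)
t[2]=g[2]+.02; movel(t,v=.1); print(get_time(),get_grip_width()*88)
wait(.3); t[2]=g[2]-.008; print(movel(t,v=.015,until_force=3),get_tcp_pos()[2]-g[2],'exp .002',get_time())
im,K,T=wristcam(); i=read_camera('scene')
save('s7.png',np.hstack([cv2.resize(i[60:300,200:],(390,300),interpolation=2),cv2.resize(im,(400,300))]))
E
```

```text
False
grip 59.50813044042624 [ 0.61179829 -0.06434295  0.10940421] [-0.54034804  2.45704942  3.73703204]
load [ 0.67453196 -2.34260486 -9.53270408] 59.573232998841554
34.975 59.59789419896744
True 0.0019643350673310273 exp .002 36.45
```

View pics/s7.png

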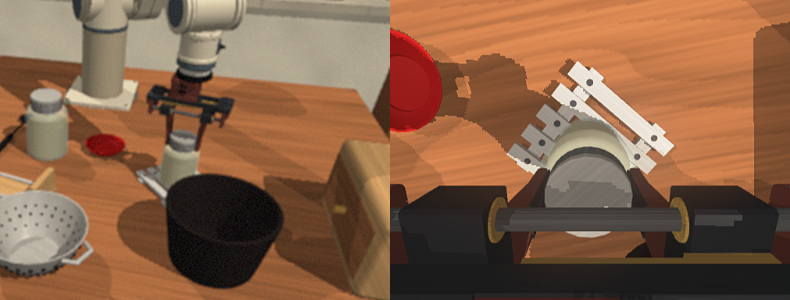

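The canister touched down at exactly the expected height and stands upright on the trivet. I'll release, retreat and check from above.

```bash
python3 - <<'E'
from h import *
command_gripper(1.); wait(.2)
p=np.array(get_tcp_pos()); movel(p+[0,0,.12],v=.12); move_pose([.40,.02,.33],quat(A)); wait(.3)
im=read_camera('top'); i=camera_info('top')
hand=np.hstack([cv2.resize(im[70:270,90:400],(790,510),interpolation=2)]); save('t8.png',hand)
e=proj(i['intrinsics'],i['T'],[.4773,.2754,.139]); print('expected lid px in crop',(e-[90,70])*[790/310,510/200],get_time())
E
```

```text
expected lid px in crop [194.77644216 387.89799729] 39.9833
```

View pics/t8.png

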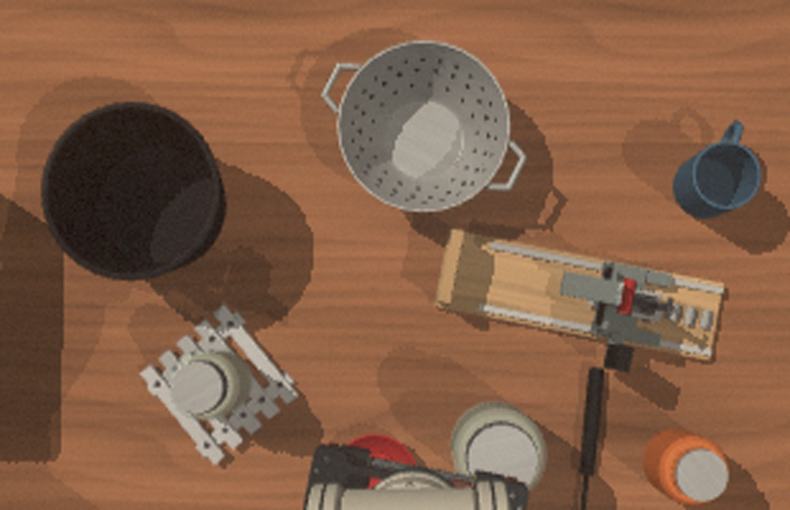

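The lid is at (197,387) against an expected (195,388), and the canister is upright and central on the trivet. The jaw is back, the lever is flipped, and nothing else has moved.

```bash
python3 -c "
from h import *
print(get_ft_force(),get_time()); job_done()"
```

```text
[-0.24779875  0.0473637   0.00799054] 39.9833
the job is handed in; nothing more can be done
```

The canister is upright on the middle of the trivet, with the lever flipped and the jaw fully back. I handed the job in at 40.0 s of the 72 s allowed, and no verdict is reported.

**What I did**
- **Jaw eased:** I moved it 14.5 mm until snug, stopping when the tool force had changed by 16 N.
- **Lever flipped:** I turned it over by its red bar at only a few newtons. After release it sat 41 mm past the pivot, against 42 mm expected.
- **Jaw drawn back:** It moved 97 mm to its end stop, putting it at about 0.110 m.
- **Canister placed:** I lifted it by the lid. It touched down on the trivet at the expected height, within 0.1 mm.

**Last checks**
- **Canister position:** In the final top view the lid was within about 2 pixels of where it should be, roughly 2–3 mm.
- **Keeper:** The same view showed the lever flipped and the jaw back.
- **Other kitchenware:** The crock, colander, mug and spoon looked unmoved. The arm partly hid the spoon rest and the spoon's bowl end.
- **Robot:** It was clear of everything, with wrist force near zero.

**Disagreements:** Before the flip, single-view estimates of the bar's position differed by about 2 cm because it was riding slightly up on a tooth. Combining two views resolved that, and the bar was then pinched at its true width. No check failed.

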